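# Lock the lid of a glaze-mill jar

### The arm

A 7-joint arm with a two-finger parallel gripper is mounted at the origin on the work surface. World frame = base frame: x ahead of the robot, y to its left, z up, the work surface at z = 0. Lengths are in m, angles in rad, forces in N, time in s.
With the tool pointing down it reaches from about 0.425 to 0.875 m from the base axis. Payload 8.4 kg.
Tool frame: the origin (TCP) lies on the mounting face of the last link; the fingertips stand tip_reach ahead of it and the grasp point (between the pads) lies 155 mm ahead of it (tip_reach is the distance from the TCP to the fingertips, in m); z points along the fingers, y is the direction in which the jaws open and shut (so a half turn about z gives the same grasp; the last joint's range is limited). The gripper opens to 85 mm and grips with 20 to 120 N. Pads are 22 mm wide; open, the fingers measure 114 mm over their backs; the gripper's body (76 mm by 85 mm) begins 54 mm behind the grasp point. The pads swing forward as they close: fully open they stand 13 mm farther back than shut.
Start: joints at [1.027, 0.333, 0.04, 1.465, -0.013, 1.343, -0.059], TCP at [0.28, -0.587, 0.405] pointing down, gripper open.
Joint ranges: [-2.58, 2.58], [-0.38, 2.09], [-1.3, 1.39], [0.25, 2.4], [-1.5, 4.64], [0.08, 2.09], [-2.65, 2.65]. Speed limits (rad/s): [2.22, 2.22, 2.79, 2.79, 3.14, 3.14, 3.14].

### API

Orientations are given as a rotation vector (axis times angle).
In Python, from workcell import * gives the robot as it stands.
- The arm moves only by the tool step_arm, never from a script. Its arguments are lists of equal length, an entry for each row: "dp": the shift along the tool's x, y, z in mm, a list of three; "twist": the turn about the tool's z in degrees; "gripper": the gripper's target within -1 to 1 (fully open at 1, half-way at 0, shut at -1). A call has 1 to 10 rows; each row is the pose to reach, as a shift and turn from the pose commanded when the call began, along the tool's axes at that moment; what a row does not reach only later rows make up. A row lasts 1/12 s, in which the tool goes at most 41.7 mm and 7.16 degrees, less where a joint would pass 70% of its speed; a pose out of reach is approached as far as the arm can. A call with a gripper value outside its range is refused whole. The fingers move at their own pace and stop on an object; the grip force is fixed at half the most. Time passes only in rows, so rows that repeat a pose let the fingers close. It gives the time, the measured TCP pose, the force and the opening at its end, in the units of the state.
- get_obs(): the state, without advancing time (a new reading comes with each control period).
- read_camera(name): name is "scene" or "top"; returns the picture (400x640x3 uint8, red, green, blue); there is no depth.
- get_calibration(name): a dict with "intrinsics" (3x3 intrinsics, pixels), "distortion" ([k1, k2, p1, p2, k3] as OpenCV has them; the pictures are not rectified), "origin" and "attitude" of the camera in the world. Camera axes: x right, y up, looking along -z (the intrinsics and any distortion apply to the point x, -y, -z); pixel columns grow to the right and rows downward; lengths in m; the calibration is good to about 2 mm. A picture is of the moment at which its call begins. get_calibration takes no time and is no camera call.
- finish_job(): hands the job in, once; it reports no verdict.
The state is a dict: "t": time; "qpos": joint angles; "dq": joint speeds; "effort": joint torques, N m; "tcp_pos": TCP position; "orientation": TCP orientation; "force": force on the tool from outside, world axes, zero at the start; "torque": the same for the moment, N m; "finger_gap": opening from 0.0 (shut) to 1.0 (fully open).
Only numpy, scipy, OpenCV 4.12 (cv2) and the standard library are available. Lean on these libraries where they do the work, as an engineer would, in place of code of your own. Each camera call takes 0.05 s, during which the arm holds its last target. There are 200 camera calls.

### The job

The mill jar is charged and its lid only laid on: close it for milling. Pinch the two tabs on the lid's knob together, turn the lid clockwise (seen from above) until the seal is snug, about 0.25 N m at the knob, and let go at the notch there so that both tabs spring right out and lock it. Do not crush the seal, squeeze the tabs no harder than they need, and leave the other pots where they stand.

Things in the scene. Friction and masses are not known exactly. Their poses are not given: they have to be found in the camera images.
- jar: White porcelain mill jar (156 mm across) in a wooden ring (202 mm across, 30 mm high) on the table; fixed. Origin: centre of its foot, on the table, z up along its axis. A grey metal collar (140 mm across, top 136 to 139 mm up) is clamped round its neck; inside the collar two cams, which draw the lid down as it turns, and two rims with a notch for a tab's tooth every 10 degrees.
- seal: White springy sealing ring (99 mm across) under the lid, 123 mm up. Origin: centre of its underside. A snug lid presses it with about 20 N (13 to 29 N is good); more than 29 N crushes it. How far the lid must turn for that cannot be told by eye, as the collar sits up to 1.7 mm higher or lower on each jar: 15 to 75 degrees.
- lid: Round steel lid (105 mm across, about 0.5 kg), loose, laid in the collar. Origin: centre of its underside, 128 mm up at the start, z up; x runs to pin a, y to tab a. Its turn from the jar's x axis is 0 (within 0.02 rad) at the start, when its pins lie in the collar's gaps and its teeth in the first notches. Notches at 0, -10, -20 ... -70 degrees (clockwise is minus; 1 degree of play either way), stop at -77.
- knob (a point): Middle of the grip, on the lid's axis, 29 mm above the lid's underside. The knob's fixed core is black, 30 by 26 mm (26 along the lid's y), its top 49 mm above the lid's underside.
- pin_a (a point): Pin on the lid's rim, 57 mm from its axis along the lid's +x, 4 mm above its underside; a raised rib on the lid points at it. It runs under a cam. Until it meets the cam the knob turns at about 0.05 N m, then the torque climbs steadily: about 0.2 N m at 13 N on the seal, 0.3 at 20, 0.45 at 29 (a fifth more or less). Read at a standstill it can be 0.1 less, as the hand springs back. One notch adds 7 to 8 N. The lid stays where it is turned to.
- pin_b (a point): The other pin, 57 mm from the axis along the lid's -x.
- plate_a (a point): Middle of the outer face of tab a's upright thumb plate (dark steel, 26 mm wide, from 14 to 42 mm above the lid's underside), 29 mm from the axis along the lid's +y when out, 21.5 mm when fully pinched. 58 mm over both plates when out, 43 mm when pinched.
- plate_b (a point): The same on tab b, along the lid's -y.
- tab_a: Sprung tab a in the lid: the thumb plate, and from its foot a flat bar (top 14 mm above the lid's underside, 16 mm wide) running out to 50 mm from the axis, ending in a tooth (4.5 mm wide, to 59 mm). Its frame is the lid's. It takes 5 N to start and 11 N to hold fully in; more than 28 N on one tab (squeeze and all) bends it. Fingertips may rest on the bar.
- tab_b: The same tab on the lid's -y side.
- pinch_a (a joint): How far tab a is pinched in: 0 out, 7.5 mm fully in. Its tooth is clear of the notches from 6.5 mm; out (under 2 mm) means locked in a notch, about 5 mm means that it stands on the rim between two.
- pinch_b (a joint): The same for tab b.
- mug_mid (a point): Terracotta mug, 76 mm across, 85 mm high; a bystander. Point half-way up.
- oxide_mid (a point): Amber glass jar with black cap, 60 mm across, 85 mm high; a bystander. Point half-way up.
- bowl_mid (a point): Small blue bowl, 110 mm across, 45 mm high; a bystander. Point half-way up.
Things that resemble listed ones, but are neither listed nor needed, are in the scene too. What is shaped like the lid but green or red is not meant.

How it is judged:
On the way, in this order (a step that is already met when the one before it is completed fails the run):
1. both tabs are pinched in (value of joint each of pinch_a, pinch_b above 0.005 m), for 0.2 s.
2. the lid is turned clockwise by 15 degrees or more (y of any of pin_a, pin_b in the frame of jar below -0.0148 m), for 0.1 s.
At the end, for the whole second after the job is handed in: The lid bears on the seal with 13 to 29 N (snug, not crushed) with nobody holding it, both tabs have sprung out (within 2 mm of fully out) into notches, and the lid is at rest (contact force between lid and seal between 13 and 29 N and value of joint each of pinch_a, pinch_b below 0.002 m and linear speed of lid below 0.02 m/s); the robot touches nothing.
It fails at once if the seal is crushed: pressed with more than 29 N (contact force between lid and seal above 29 N).
It fails at once if a tab is loaded with more than 28 N (contact force between the fingers and tab_a above 28 N or contact force between the fingers and tab_b above 28 N).
It fails at once if a bystander is shifted by more than 20 mm (distance of any of mug_mid, oxide_mid, bowl_mid from where it was at the start of the episode above 0.02 m).
It also fails if it takes over 58 s, if anything falls off the work surface, if the arm or the gripper's body presses on something with over 40 N, if the wrist force passes 120 N, or if a joint passes its speed limit or range.

## Working session

There is one attempt and no reset: what is moved stays moved. The work goes in short steps, Python scripts to look and compute and a tool call to move; the robot and the scene stay as the last step left them, time stands still between calls to the robot, and variables do not carry over. Pictures are saved under pics/ and viewed, about 8 in all and at most 12, crops included, and the job is handed in when it is done.

Besides the shell and the picture viewer there is one more tool, called after "Request:" as name(argument=value, ...) on one line, values as JSON. step_arm: Moves the arm, as the interface text tells. Its arguments: {"type":"object","properties":{"dp":{"type":"array"},"twist":{"type":"array"},"gripper":{"type":"array"}},"required":["dp","twist","gripper"]}

```bash
mkdir -p pics; ls; python3 - <<'E'
from workcell import *
import cv2
o=get_obs();print({k:o[k] for k in('t','tcp_pos','orientation','force','torque','finger_gap')})
try: print(tip_reach)
except Exception as e: print(e)
for n in("scene","top"):
    cv2.imwrite(f"pics/{n}0.png",read_camera(n)[:,:,::-1]);print(n,get_calibration(n))
E
```

```text
pics
{'t': 0.0, 'tcp_pos': array([ 0.2796017 , -0.58660231,  0.40379258]), 'orientation': array([-3.06266171e+00, -6.92560026e-01,  7.42903528e-04]), 'force': array([ 0.16350349, -0.67474111, -0.22252373]), 'torque': array([-0.03100834, -0.02211099,  0.00971592]), 'finger_gap': 0.9985919905026645}
0.1734
scene {'intrinsics': array([[442.81438782,   0.        , 324.83472099],
       [  0.        , 442.81438782, 203.90845475],
       [  0.        ,   0.        ,   1.        ]]), 'distortion': array([-0.06859268,  0.        ,  0.        ,  0.        ,  0.        ]), 'origin': array([ 1.23368924, -0.25024627,  0.97335062]), 'attitude': array([0.6392676 , 0.38438076, 1.07981825])}
top {'intrinsics': array([[383.77276641,   0.        , 322.01773575],
       [  0.        , 383.77276641, 195.91465102],
       [  0.        ,   0.        ,   1.        ]]), 'distortion': array([-0.00060417,  0.        ,  0.        ,  0.        ,  0.        ]), 'origin': array([0.52269125, 0.07685996, 1.03715653]), 'attitude': array([ 0.05835955, -0.06387773, -1.5677944 ])}
```

View pics/scene0.png

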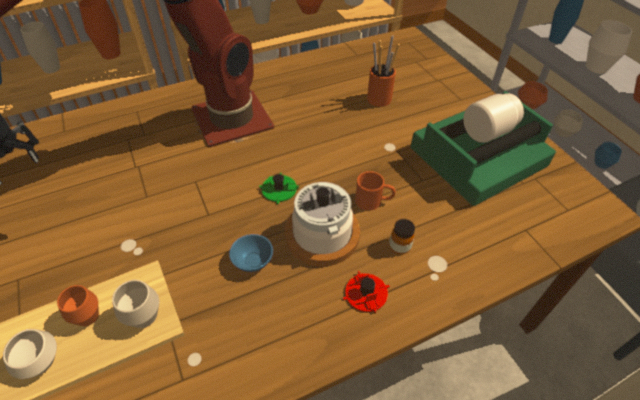

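View pics/top0.png

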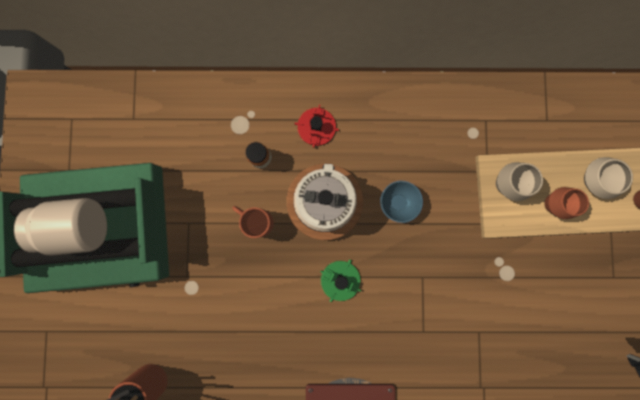

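The lid I want is the steel one on the white jar: scene (323,200), top (326,198). It could be confused with the green lid (scene (279,187), top (342,281)) or the red lid (scene (367,291), top (317,126)). I'll check with a close crop.

```bash
python3 - <<'E'
import cv2,numpy as np
a=cv2.imread('pics/top0.png')[160:240,285:365];b=cv2.imread('pics/scene0.png')[175:255,283:363]
f=lambda i:cv2.resize(i,(400,400),interpolation=cv2.INTER_CUBIC)
cv2.imwrite('pics/crop.png',np.clip(np.hstack([f(a),f(b)])*1.3,0,255).astype('uint8'))
E
```

```text
(no output)
```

View pics/crop.png

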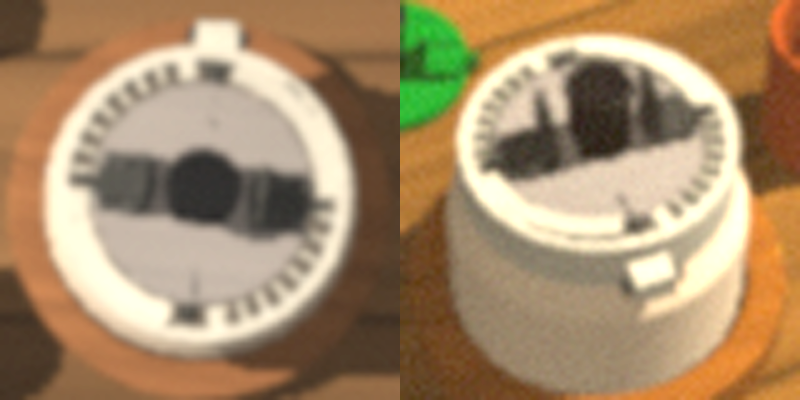

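```bash
cat > h.py <<'E'
from workcell import *
import numpy as np,cv2
from scipy.spatial.transform import Rotation as R
def ray(n,px):
    c=get_calibration(n);u=cv2.undistortPoints(np.float64(px).reshape(-1,1,2),c['intrinsics'],c['distortion']).reshape(-1,2)
    d=np.c_[u[:,0],-u[:,1],-np.ones(len(u))]
    return np.array(c['origin']),R.from_rotvec(c['attitude']).apply(d)
def plane(n,px,z):
    o,d=ray(n,px);return o+d*((z-o[2])/d[:,2])[:,None]
def tri(p,q):
    (a,u),(b,v)=ray('top',p),ray('scene',q);u=u[0];v=v[0]
    s=np.linalg.lstsq(np.c_[u,-v],b-a,rcond=None)[0]
    P,Q=a+u*s[0],b+v*s[1];return (P+Q)/2,np.linalg.norm(P-Q)
E
python3 - <<'E'
from h import *
for n,f,roi in(('top','pics/top0.png',(160,240,285,365)),('scene','pics/scene0.png',(175,255,283,363))):
    im=cv2.imread(f);r0,r1,c0,c1=roi
    g=cv2.resize(im[r0:r1,c0:c1],None,fx=5,fy=5,interpolation=cv2.INTER_CUBIC)
    hsv=cv2.cvtColor(g,cv2.COLOR_BGR2HSV)
    # black knob
    for t in(28,36,44,52,60):
        m=(g.max(2)<t).astype('uint8');k,_,st,ce=cv2.connectedComponentsWithStats(m)
        for i in range(1,k):
            if st[i,4]>500: print(n,t,st[i],(ce[i]+.5)/5-.5+[c0,r0])
    if n=='top':
        m=((hsv[...,1]<70)&(hsv[...,2]>60)).astype('uint8')
        c=max(cv2.findContours(m,0,1)[0],key=cv2.contourArea);e=cv2.fitEllipse(cv2.convexHull(c))
        print('collar',(np.array(e[0])+.5)/5-.5+[c0,r0],np.array(e[1])/5,e[2])
# rough points from the crop
t=lambda x,y:[285+(x+.5)/5-.5,160+(y+.5)/5-.5]
s=lambda x,y:[283+(x-400+.5)/5-.5,175+(y+.5)/5-.5]
print('knob top',tri(t(203,187),s(598,78)))
print('pin far',tri(t(215,72),s(565,58)),'pin near?',tri(t(190,318),s(640,222)))
print('notch L/R',tri(t(82,181),s(490,165)),tri(t(325,203),s(705,112)))
print('pins plane',plane('top',[t(215,72),t(190,315),t(85,181),t(325,203)],.139))
o=get_obs();M=R.from_rotvec(o['orientation']).as_matrix();print(M.round(4),o['qpos'])
E
```

```text
top 44 [ 173  157   64   62 3160] [325.36575949 197.24075949]
top 44 [ 267  186   36   37 1007] [341.46911619 200.36365442]
top 52 [ 168  155   72   66 3661] [325.26795957 197.24998634]
top 52 [ 262  178   45   50 1659] [341.33044002 200.52814949]
top 60 [ 166  154   76   68 4053] [325.24727362 197.24465828]
top 60 [ 249  177   61   53 2361] [340.42193986 200.51833969]
top 60 [   0  311   54   89 3618] [288.93548922 230.65870647]
top 60 [355 312  45  28 908] [360.10374449 224.17334802]
collar [325.00884399 198.21485291] [61.16740723 66.27800293] 8.725317001342773
scene 44 [ 175  102   50   52 1673] [322.26634788 200.70508069]
scene 52 [ 172   68   55   88 3654] [322.42222222 197.34603175]
scene 52 [108 126  44  42 720] [308.76888889 204.02916667]
scene 60 [ 171   66   58   91 4418] [322.44051607 196.86523314]
scene 60 [242  90  18  46 574] [332.64808362 197.51567944]
scene 60 [ 102  123   57   49 1776] [308.8384009  204.75259009]
knob top (array([0.58675486, 0.066491  , 0.18302806]), np.float64(0.0007159612977539089))
pin far (array([0.62439451, 0.04826552, 0.24347016]), np.float64(0.031072690485744583)) pin near? (array([0.54028466, 0.09140509, 0.00731377]), np.float64(0.04482098929459403))
notch L/R (array([0.57808624, 0.07101234, 0.11930776]), np.float64(0.11084895566876161)) (array([0.60633606, 0.05646037, 0.19186909]), np.float64(0.10228992703836776))
pins plane [[0.6446169  0.06071211 0.139     ]
 [0.53026202 0.07228786 0.139     ]
 [0.59291416 0.12169464 0.139     ]
 [0.58281665 0.00904294 0.139     ]]
[[ 9.027e-01  4.302e-01 -7.000e-04]
 [ 4.302e-01 -9.027e-01  1.300e-03]
 [-1.000e-04 -1.500e-03 -1.000e+00]] [ 1.02682985  0.33384452  0.03988442  1.46619994 -0.01338876  1.34328358
 -0.05851276]
```

```bash
python3 - <<'E'
from h import *
t=lambda x,y:[285+(x+.5)/5-.5,160+(y+.5)/5-.5]
s=lambda x,y:[283+(x-400+.5)/5-.5,175+(y+.5)/5-.5]
for a,b in((t(203,187),s(598,78)),(t(215,72),s(640,222)),(t(190,315),s(563,60)),(t(82,181),s(708,112)),(t(325,203),s(490,165)),(t(150,183),s(648,85)),(t(252,196),s(545,105))):print(tri(a,b))
o=get_obs();M=R.from_rotvec(o['orientation']).as_matrix()
c=np.array([.5873,.0662,.36])
print('dp',M.T@(c-o['tcp_pos'])*1000)
for L in(-5.5,174.5):
    y=np.array([-np.sin(np.radians(L)),np.cos(np.radians(L)),0]);v=M.T@y;print('twist',np.degrees(np.arctan2(-v[0],v[1])))
E
```

```text
(array([0.58675486, 0.066491  , 0.18302806]), np.float64(0.0007159612977539089))
(array([0.64461904, 0.06109214, 0.14022848]), np.float64(0.0007908982307303545))
(array([0.53050677, 0.07279041, 0.13781882]), np.float64(0.0011202917388118368))
(array([0.59338043, 0.12393936, 0.13766465]), np.float64(0.0016953017994500391))
(array([0.58273882, 0.00952914, 0.14194544]), np.float64(0.0005785991640429297))
(array([0.58992017, 0.09121689, 0.16967245]), np.float64(0.0011578825373884942))
(array([0.58280668, 0.04231191, 0.1708098 ]), np.float64(0.004771085812806118))
dp [ 558.64962747 -456.8702904    44.50548544]
twist -149.01882261489123
twist 30.981177385108765
```

Two views agree: lid axis at (0.5875, 0.067), plate tops at 0.170, collar at 0.139, yaw about -5.5°. I'll start the move and twist by -149° so the last joint has room for the closing turn.

Request:
step_arm(dp=[[28,-23,0],[56,-46,0],[84,-69,0],[112,-92,0],[140,-115,0],[168,-138,0],[196,-161,0],[224,-184,0],[252,-207,0],[280,-230,0]], twist=[-6.5,-13,-19.5,-26,-32.5,-39,-45.5,-52,-58.5,-65], gripper=[1,1,1,1,1,1,1,1,1,1])

```text
t: 0.93
tcp_pos: [0.4337, -0.2569, 0.4046]
orientation: [-2.206, -2.237, 0.0]
force: [0.4, 0.2, -0.3]
finger_gap: 0.999
```

```bash
cat > goal.py <<'E'
from h import *
import sys
def goal(c,L):
    o=get_obs();M=R.from_rotvec(o['orientation']).as_matrix()
    y=np.array([-np.sin(np.radians(L)),np.cos(np.radians(L)),0]);v=M.T@y
    print('t',o['t'],'tcp',o['tcp_pos'].round(4),'gap',round(o['finger_gap'],4),'F',(M.T@o['force']).round(2),'T',(M.T@o['torque']).round(3),'q',o['qpos'].round(2))
    print('dp(tool)',(M.T@(np.array(c)-o['tcp_pos'])*1000).round(1),'twist',np.degrees(np.arctan2(-v[0],v[1])).round(2),'tilt',M[:2,2].round(4))
if __name__=='__main__': goal([float(a) for a in sys.argv[1:4]],float(sys.argv[4]))
E
python3 goal.py .5875 .0667 .40 -5.5
```

```text
t 0.9333 tcp [ 0.4337 -0.2569  0.4046] gap 0.9986 F [0.15 0.36 0.31] T [-0.068 -0.001 -0.001] q [ 0.74  0.05 -0.31  1.8   0.02  1.29  0.45]
dp(tool) [321.4 158.3   4.5] twist -83.7 tilt [-0.0003 -0.    ]
```

Request:
step_arm(dp=[[32,16,0],[64,32,0],[96,48,0],[128,64,0],[160,79,0],[192,95,0],[224,111,0],[256,127,0],[290,143,0],[321,158,5]], twist=[-7,-14,-21,-28,-35,-42,-49,-56,-63,-70], gripper=[1,1,1,1,1,1,1,1,1,1])

```text
t: 1.77
tcp_pos: [0.5893, 0.0658, 0.4003]
orientation: [0.523, 3.097, 0.001]
force: [0.9, 0.3, 0.1]
finger_gap: 1.0
```

```bash
python3 goal.py .5875 .0667 .40 -5.5
```

```text
t 1.7667 tcp [0.5893 0.0658 0.4003] gap 1.0001 F [-0.75  0.54 -0.13] T [-0.04   0.02  -0.003] q [ 0.35  0.28 -0.65  1.59  0.18  1.33  0.91]
dp(tool) [2.  0.3 0.3] twist -13.67 tilt [0.0012 0.0004]
```

Request:
step_arm(dp=[[2,0,0],[2,0,0],[2,0,10],[2,0,20],[2,0,20],[2,0,20]], twist=[-7,-13.7,-13.7,-13.7,-13.7,-13.7], gripper=[1,1,1,1,1,1])

```text
t: 2.27
tcp_pos: [0.5865, 0.0636, 0.3785]
orientation: [-0.165, -3.135, 0.001]
force: [0.1, 0.4, -0.0]
finger_gap: 0.995
```

```bash
python3 goal.py .5875 .0667 .325 -5.5; python3 - <<'E'
from h import *
a=read_camera('top')[150:250,275:375,::-1];b=read_camera('scene')[120:260,240:380,::-1]
f=lambda i:cv2.resize(i,(400,400),interpolation=cv2.INTER_CUBIC)
cv2.imwrite('pics/c2.png',np.clip(np.hstack([f(a),f(b)])*1.3,0,255).astype('uint8'))
E
```

```text
t 2.2667 tcp [0.5865 0.0636 0.3785] gap 0.9954 F [-0.05  0.43  0.05] T [-0.015 -0.057  0.064] q [ 0.38  0.3  -0.68  1.62  0.19  1.29  1.13]
dp(tool) [-0.8  3.2 53.5] twist -0.53 tilt [-0.002  -0.0004]
```

View pics/c2.png

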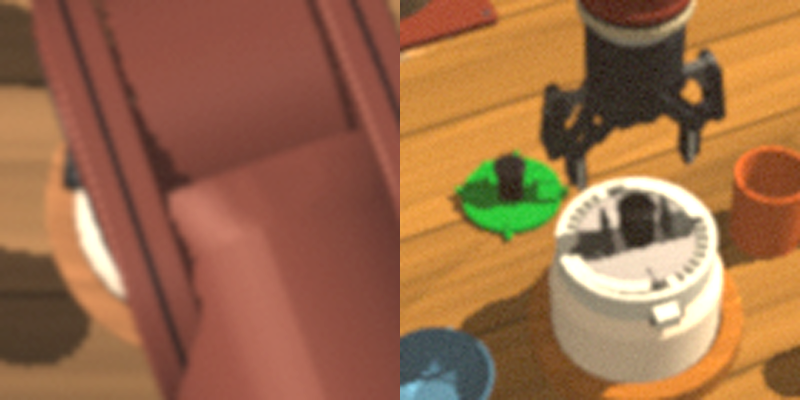

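The top view is blocked by the arm. The scene view shows the jaws over the jar, lined up with the tabs (scene crop plates at (600,235) and (675,210)). I'll let it settle.

Request:
step_arm(dp=[[0,0,0],[0,0,0],[0,0,0]], twist=[0,0,0], gripper=[1,1,1])

```text
t: 2.62
tcp_pos: [0.5869, 0.0643, 0.3801]
orientation: [0.16, 3.137, 0.0]
force: [0.6, 0.1, 0.2]
finger_gap: 0.998
```

```bash
python3 goal.py .5875 .0667 .325 -5.5
```

```text
t 2.6167 tcp [0.5869 0.0643 0.3801] gap 0.9981 F [-0.6   0.2  -0.15] T [ 0.009 -0.007  0.022] q [ 0.38  0.3  -0.68  1.62  0.19  1.29  1.14]
dp(tool) [-0.3  2.4 55.1] twist -0.35 tilt [0.0006 0.    ]
```

```bash
python3 - <<'E'
from h import *
print(tip_reach)
o,d=ray('scene',[[340.8,176],[302,184]])
print(o+d*((.587-o[0])/d[:,0])[:,None], "TCP z then .380, .3734 away =", .380-.1734)
E
```

```text
0.1734
[[0.587      0.1149989  0.21145721]
 [0.587      0.01398128 0.22863508]] TCP z then .380, .3734 away = 0.2066
```

Request:
step_arm(dp=[[0,2.4,0],[0,2.4,10],[0,2.4,20],[0,2.4,30],[0,2.4,35],[0,2.4,40],[0,2.4,45],[0,2.4,50],[0,2.4,50],[0,2.4,50]], twist=[-0.3,-0.3,-0.3,-0.3,-0.3,-0.3,-0.3,-0.3,-0.3,-0.3], gripper=[0.6,0.6,0.6,0.6,0.6,0.6,0.6,0.6,0.6,0.6])

```text
t: 3.45
tcp_pos: [0.5871, 0.0667, 0.3296]
orientation: [-0.151, -3.138, -0.0]
force: [-0.2, -0.2, 0.1]
finger_gap: 0.801
```

```bash
python3 goal.py .5875 .0667 .325 -5.5; python3 - <<'E'
from h import *
b=read_camera('scene')[150:250,275:375,::-1]
cv2.imwrite('pics/c3.png',np.clip(cv2.resize(b,(600,600),interpolation=cv2.INTER_CUBIC)*1.4,0,255).astype('uint8'))
E
```

```text
t 3.45 tcp [0.5871 0.0667 0.3296] gap 0.8013 F [ 0.17 -0.26 -0.12] T [ 0.04  -0.031  0.015] q [ 0.36  0.34 -0.67  1.68  0.22  1.2   1.11]
dp(tool) [-0.4  0.   4.6] twist -0.02 tilt [-0.0003  0.0001]
```

View pics/c3.png

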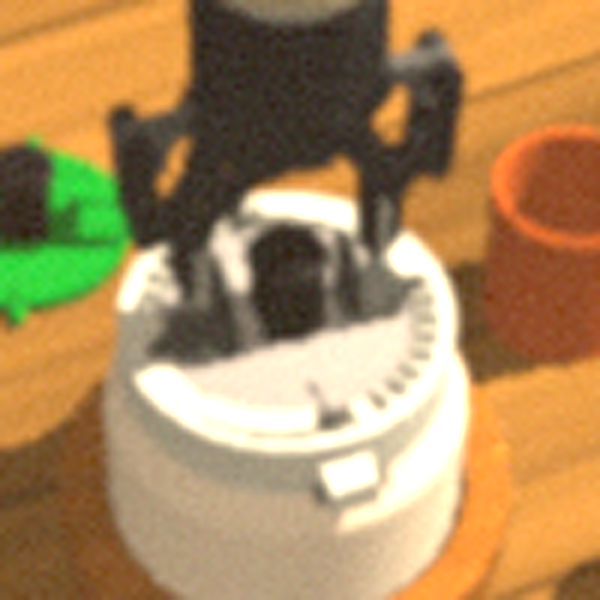

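The fingers (scene crop tips at about (190,270) and (375,265)) straddle the plates with a clear gap on both sides. Now I'll close in stages and watch the side force.

Request:
step_arm(dp=[[0,0,3],[0,0,3],[0,0,3],[0,0,3]], twist=[0,0,0,0], gripper=[0.46,0.44,0.42,0.42])

```text
t: 3.83
tcp_pos: [0.5871, 0.0668, 0.3269]
orientation: [0.151, 3.138, 0.0]
force: [0.1, 0.4, -0.7]
finger_gap: 0.711
```

```bash
python3 goal.py .5875 .0667 .3266 -5.5
```

```text
t 3.8333 tcp [0.5871 0.0668 0.3269] gap 0.7113 F [-0.1   0.37  0.73] T [-0.047 -0.     0.009] q [ 0.36  0.34 -0.67  1.68  0.23  1.19  1.11]
dp(tool) [-0.4 -0.   0.3] twist -0.02 tilt [0.0002 0.    ]
```

Request:
step_arm(dp=[[0,0,0],[0,0,0],[0,0,0]], twist=[0,0,0], gripper=[0.38,0.38,0.38])

```text
t: 4.08
tcp_pos: [0.5871, 0.0668, 0.3268]
orientation: [0.151, 3.138, 0.0]
force: [0.4, 0.5, 0.6]
finger_gap: 0.691
```

```bash
python3 goal.py .5875 .0667 .3266 -5.5
```

```text
t 4.0833 tcp [0.5871 0.0668 0.3268] gap 0.6913 F [-0.36  0.54 -0.62] T [-0.151  0.008 -0.047] q [ 0.36  0.34 -0.67  1.68  0.23  1.19  1.11]
dp(tool) [-0.4 -0.1  0.2] twist -0.02 tilt [0.0002 0.0002]
```

Request:
step_arm(dp=[[0,0,0],[0,0,0],[0,0,0],[0,0,0]], twist=[0,0,0,0], gripper=[0.36,0.34,0.34,0.34])

```text
t: 4.42
tcp_pos: [0.5871, 0.0668, 0.327]
orientation: [0.151, 3.138, 0.0]
force: [-0.7, 0.8, 2.8]
finger_gap: 0.67
```

```bash
python3 goal.py .5875 .0667 .3266 -5.5
```

```text
t 4.4167 tcp [0.5871 0.0668 0.327 ] gap 0.67 F [ 0.77  0.73 -2.79] T [-0.123  0.182  0.006] q [ 0.36  0.34 -0.67  1.68  0.23  1.19  1.11]
dp(tool) [-0.4 -0.1  0.4] twist -0.02 tilt [0.0003 0.0001]
```

Request:
step_arm(dp=[[0,0,0],[0,0,0],[0,0,0],[0,0,0]], twist=[0,0,0,0], gripper=[0.32,0.3,0.3,0.3])

```text
t: 4.75
tcp_pos: [0.5872, 0.0668, 0.3271]
orientation: [0.151, 3.138, 0.0]
force: [-0.7, -0.1, 4.9]
finger_gap: 0.654
```

```bash
python3 goal.py .5875 .0667 .3266 -5.5
```

```text
t 4.75 tcp [0.5872 0.0668 0.3271] gap 0.6539 F [ 0.69 -0.19 -4.91] T [-0.042  0.292  0.034] q [ 0.36  0.34 -0.67  1.68  0.23  1.19  1.11]
dp(tool) [-0.3 -0.1  0.5] twist -0.02 tilt [0.0004 0.0001]
```

Request:
step_arm(dp=[[0,0,-1],[0,0,-2],[0,0,-2],[0,0,-2]], twist=[0,0,0,0], gripper=[0.3,0.3,0.3,0.3])

```text
t: 5.08
tcp_pos: [0.5868, 0.0664, 0.3278]
orientation: [-0.151, -3.136, 0.0]
force: [1.3, -0.2, -4.7]
finger_gap: 0.648
```

```bash
python3 goal.py .5875 .0667 .3266 -5.5
```

```text
t 5.0833 tcp [0.5868 0.0664 0.3278] gap 0.6481 F [-1.36 -0.09  4.73] T [ 0.054 -0.078 -0.021] q [ 0.36  0.34 -0.67  1.68  0.23  1.2   1.11]
dp(tool) [-0.6  0.3  1.2] twist -0.02 tilt [-0.0015 -0.0002]
```

Request:
step_arm(dp=[[0,0,1],[0,0,1],[0,0,1],[0,0,1],[0,0,0.7],[0,0,0.5],[0,0,0.5],[0,0,0.5]], twist=[0,0,0,0,0,0,0,0], gripper=[0.3,0.26,0.23,0.2,0.17,0.14,0.14,0.14])

```text
t: 5.75
tcp_pos: [0.5872, 0.0668, 0.3285]
orientation: [0.151, 3.138, 0.0]
force: [-3.3, 0.2, 4.5]
finger_gap: 0.566
```

```bash
python3 goal.py .5875 .0667 .3266 -5.5
```

```text
t 5.75 tcp [0.5872 0.0668 0.3285] gap 0.5665 F [ 3.32 -0.12 -4.54] T [0.027 0.635 0.018] q [ 0.36  0.34 -0.67  1.68  0.23  1.2   1.11]
dp(tool) [-0.3 -0.1  1.9] twist -0.01 tilt [0.0004 0.0001]
```

Request:
step_arm(dp=[[0,0,-0.5],[0,0,-0.7],[0,0,-1],[0,0,-1],[0,0,-1]], twist=[0,0,0,0,0], gripper=[0.11,0.08,0.05,0.05,0.05])

```text
t: 6.17
tcp_pos: [0.5871, 0.0667, 0.3292]
orientation: [0.151, 3.138, 0.0]
force: [-2.6, 0.5, 3.7]
finger_gap: 0.527
```

```bash
python3 goal.py .5875 .0667 .3266 -5.5
```

```text
t 6.1667 tcp [0.5871 0.0667 0.3292] gap 0.5273 F [ 2.63  0.23 -3.69] T [0.015 0.395 0.007] q [ 0.36  0.34 -0.67  1.68  0.22  1.2   1.11]
dp(tool) [-0.4 -0.   2.6] twist -0.02 tilt [0.0001 0.0001]
```

Request:
step_arm(dp=[[0,0,-0.4],[0,0,-0.7],[0,0,-0.7],[0,0,-0.7],[0,0,-0.7]], twist=[0,0,0,0,0], gripper=[0.04,0.03,0.03,0.03,0.03])

```text
t: 6.58
tcp_pos: [0.5871, 0.0667, 0.3297]
orientation: [-0.151, -3.138, -0.0]
force: [-0.0, 0.3, -0.0]
finger_gap: 0.515
```

```bash
python3 goal.py .5875 .0667 .3266 -5.5
```

```text
t 6.5833 tcp [0.5871 0.0667 0.3297] gap 0.5148 F [0.08 0.33 0.03] T [-0.006  0.067 -0.004] q [ 0.36  0.34 -0.67  1.68  0.22  1.2   1.11]
dp(tool) [-0.4  0.   3.1] twist -0.02 tilt [-0.0002  0.0001]
```

Both tabs are in about 7.1 mm and the forces are balanced. Next I'll turn 5°.

Request:
step_arm(dp=[[0,0,0],[0,0,0],[0,0,0],[0,0,0],[0,0,0],[0,0,0]], twist=[0.8,1.6,2.4,3.2,4.1,5], gripper=[0.03,0.03,0.03,0.03,0.03,0.03])

```text
t: 7.08
tcp_pos: [0.5871, 0.0667, 0.3298]
orientation: [-0.291, -3.128, 0.0]
force: [-0.3, -0.5, -1.9]
finger_gap: 0.516
```

```bash
python3 goal.py .5875 .0667 .3297 -5.5
```

```text
t 7.0833 tcp [0.5871 0.0667 0.3298] gap 0.5162 F [ 0.19 -0.58  1.87] T [-0.037  0.043 -0.004] q [ 0.35  0.34 -0.66  1.68  0.22  1.2   1.03]
dp(tool) [-0.4  0.1  0.1] twist -5.11 tilt [-0.0002  0.    ]
```

Request:
step_arm(dp=[[0,0,0],[0,0,0],[0,0,0],[0,0,0],[0,0,0],[0,0,0],[0,0,0],[0,0,0]], twist=[1,2,3,4,5,6,7,8], gripper=[0.03,0.03,0.03,0.03,0.03,0.03,0.03,0.03])

```text
t: 7.75
tcp_pos: [0.5871, 0.0667, 0.3298]
orientation: [-0.508, -3.1, 0.0]
force: [0.1, 0.3, -3.8]
finger_gap: 0.517
```

```bash
python3 goal.py .5875 .0667 .3297 -5.5;  python3 - <<'E'
from h import *
b=read_camera('scene')[165:245,283:363,::-1]
cv2.imwrite('pics/c4.png',np.clip(cv2.resize(b,(600,600),interpolation=cv2.INTER_CUBIC)*1.4,0,255).astype('uint8'))
E
```

```text
t 7.75 tcp [0.5871 0.0667 0.3298] gap 0.5168 F [0.01 0.29 3.8 ] T [-0.02   0.017 -0.02 ] q [ 0.34  0.33 -0.64  1.68  0.21  1.2   0.9 ]
dp(tool) [-0.4  0.1  0.1] twist -13.12 tilt [-0.0002 -0.    ]
```

View pics/c4.png

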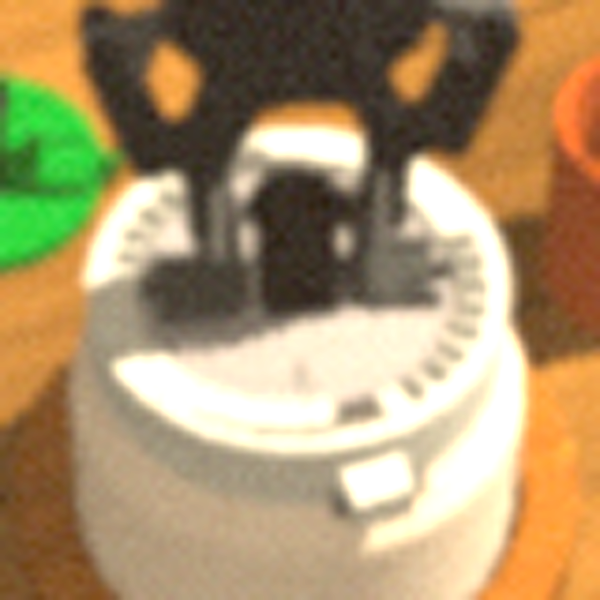

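The rib has moved from above the gap to (300,370), while the gap is at (360,405), so the lid turns with the hand. Carrying on while watching the torque.

Request:
step_arm(dp=[[0,0,0.2],[0,0,0.4],[0,0,0.6],[0,0,0.6],[0,0,0.6],[0,0,0.6]], twist=[1.2,2.4,3.6,4.8,6,7], gripper=[0.03,0.03,0.03,0.03,0.03,0.03])

```text
t: 8.3
tcp_pos: [0.5872, 0.0669, 0.3296]
orientation: [0.697, 3.063, 0.001]
force: [0.7, 0.9, 0.1]
finger_gap: 0.522
```

```bash
python3 goal.py .5875 .0667 .3297 -5.5
```

```text
t 8.3 tcp [0.5872 0.0669 0.3296] gap 0.522 F [-0.26  1.09 -0.11] T [-0.11  -0.027 -0.169] q [ 0.32  0.33 -0.62  1.68  0.2   1.19  0.78]
dp(tool) [-0.3 -0.  -0.1] twist -20.13 tilt [0.0007 0.0002]
```

Request:
step_arm(dp=[[0,0,0.1],[0,0,0.2],[0,0,0.3],[0,0,0.3],[0,0,0.3]], twist=[1,2,3,4,5], gripper=[0.03,0.03,0.03,0.03,0.03])

```text
t: 8.72
tcp_pos: [0.5872, 0.0668, 0.3293]
orientation: [0.829, 3.03, 0.0]
force: [0.7, 0.4, 3.5]
finger_gap: 0.518
```

```bash
python3 goal.py .5875 .0667 .3297 -5.5
```

```text
t 8.7167 tcp [0.5872 0.0668 0.3293] gap 0.518 F [-0.38  0.68 -3.48] T [-0.126 -0.008 -0.194] q [ 0.31  0.33 -0.6   1.68  0.2   1.19  0.7 ]
dp(tool) [-0.3  0.1 -0.4] twist -25.11 tilt [0.0005 0.0001]
```

Request:
step_arm(dp=[[0,0,-0.2],[0,0,-0.2],[0,0,-0.2]], twist=[1,2,3], gripper=[0.03,0.03,0.03])

```text
t: 8.97
tcp_pos: [0.587, 0.0668, 0.3291]
orientation: [-0.908, -3.007, -0.0]
force: [0.5, 0.4, 1.3]
finger_gap: 0.516
```

```bash
python3 goal.py .5875 .0667 .3297 -5.5
```

```text
t 8.9667 tcp [0.587  0.0668 0.3291] gap 0.5158 F [-0.2   0.67 -1.27] T [-0.212  0.085 -0.216] q [ 0.3   0.32 -0.59  1.68  0.19  1.19  0.65]
dp(tool) [-0.5  0.1 -0.6] twist -28.11 tilt [-0.0002  0.0001]
```

Request:
step_arm(dp=[[0,0,0],[0,0,0]], twist=[1,2], gripper=[0.03,0.03])

```text
t: 9.13
tcp_pos: [0.587, 0.0668, 0.329]
orientation: [-0.96, -2.991, 0.0]
force: [0.6, 1.3, 1.0]
finger_gap: 0.516
```

```bash
python3 goal.py .5875 .0667 .3297 -5.5
```

```text
t 9.1333 tcp [0.587  0.0668 0.329 ] gap 0.5155 F [ 0.27  1.38 -0.98] T [-0.192  0.112 -0.343] q [ 0.3   0.32 -0.59  1.68  0.19  1.19  0.61]
dp(tool) [-0.4  0.2 -0.7] twist -30.11 tilt [-0.0004  0.0001]
```

Request:
step_arm(dp=[[0,0,0],[0,0,0]], twist=[0,0], gripper=[0.03,0.03])

```text
t: 9.3
tcp_pos: [0.587, 0.0668, 0.329]
orientation: [-0.958, -2.991, 0.0]
force: [0.5, -0.0, -0.0]
finger_gap: 0.517
```

```bash
python3 goal.py .5875 .0667 .3297 -5.5;  python3 - <<'E'
from h import *
b=read_camera('scene')[165:245,283:363,::-1]
cv2.imwrite('pics/c5.png',np.clip(cv2.resize(b,(600,600),interpolation=cv2.INTER_CUBIC)*1.4,0,255).astype('uint8'))
for i in range(3): print(read_camera('scene').shape,get_obs()['torque'][2],get_obs()['force'])
E
```

```text
t 9.3 tcp [0.587  0.0668 0.329 ] gap 0.5172 F [-0.42  0.29  0.04] T [-0.256  0.182 -0.189] q [ 0.3   0.32 -0.59  1.68  0.19  1.19  0.61]
dp(tool) [-0.4  0.2 -0.7] twist -30.02 tilt [-0.0005  0.0001]
(400, 640, 3) 0.13176592635079754 [0.59513461 1.04218393 0.24373199]
(400, 640, 3) 0.09323609415513215 [ 0.30690624  1.16465664 -0.54032273]
(400, 640, 3) 0.1519140342111012 [-0.04158418  0.98590821 -0.53283921]
```

View pics/c5.png

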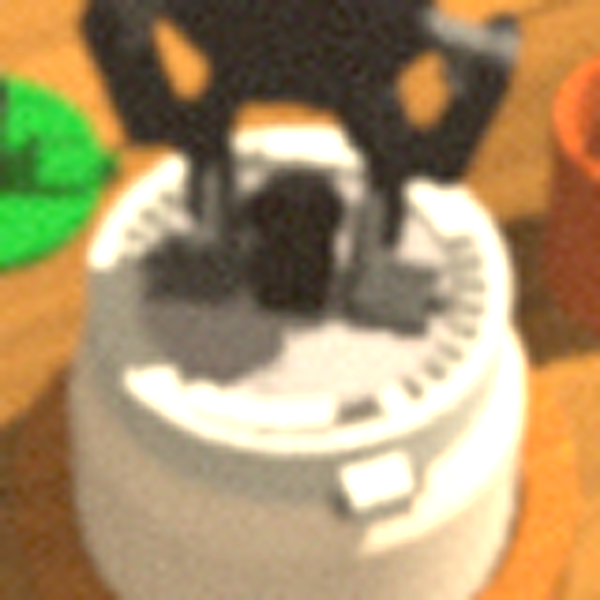

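Torque while moving is about 0.27 N m at 30° (0.13 to 0.19 at rest), so this is the right notch. I'll let the tabs halfway out and check whether they follow the pads.

Request:
step_arm(dp=[[0,0,0],[0,0,0],[0,0,0],[0,0,0],[0,0,0]], twist=[0,0,0,0,0], gripper=[0.07,0.12,0.17,0.22,0.22])

```text
t: 9.92
tcp_pos: [0.5868, 0.0664, 0.3284]
orientation: [-0.958, -2.99, 0.001]
force: [1.0, -0.2, -9.2]
finger_gap: 0.615
```

```bash
python3 goal.py .5875 .0667 .3297 -5.5
```

```text
t 9.9167 tcp [0.5868 0.0664 0.3284] gap 0.615 F [-0.91  0.4   9.22] T [-0.105 -0.052  0.073] q [ 0.3   0.32 -0.59  1.69  0.19  1.19  0.61]
dp(tool) [-0.4  0.6 -1.3] twist -30.04 tilt [-0.0015 -0.0002]
```

The pads still grip both plates at 52 mm (9 N of friction, side force balanced), so both teeth have entered the notches. Opening fully.

Request:
step_arm(dp=[[0,0,1],[0,0,1.5],[0,0,1.5],[0,0,1.5],[0,0,1.5],[0,0,1.5],[0,0,1.5],[0,0,1.5]], twist=[0,0,0,0,0,0,0,0], gripper=[0.22,0.26,0.3,0.33,0.36,0.4,0.5,0.55])

```text
t: 10.58
tcp_pos: [0.5874, 0.0666, 0.3284]
orientation: [0.958, 2.991, 0.001]
force: [-0.0, -0.1, -0.6]
finger_gap: 0.771
```

```bash
python3 goal.py .5875 .0667 .3297 -5.5
```

```text
t 10.5833 tcp [0.5874 0.0666 0.3284] gap 0.771 F [-0.06 -0.13  0.63] T [ 0.041 -0.018 -0.027] q [ 0.3   0.32 -0.59  1.69  0.19  1.19  0.61]
dp(tool) [-0.   0.1 -1.3] twist -30.03 tilt [ 0.0013 -0.0001]
```

Request:
step_arm(dp=[[0,0,-8],[0,0,-25],[0,0,-50],[0,0,-70],[-18,-25,-80],[-36,-50,-80],[-54,-75,-80],[-75,-105,-80],[-93,-130,-80],[-115,-160,-80]], twist=[0,0,0,0,0,0,0,0,0,0], gripper=[0.7,0.7,0.7,0.7,0.7,0.7,0.7,0.7,0.7,0.7])

```text
t: 11.42
tcp_pos: [0.5876, -0.1308, 0.4089]
orientation: [0.956, 2.991, 0.001]
force: [0.5, 1.4, -1.0]
finger_gap: 0.846
```

Request:
step_arm(dp=[[-18,-25,0],[-36,-50,0],[-54,-75,0],[-70,-95,0],[-70,-95,0],[-70,-95,0]], twist=[0,0,0,0,0,0], gripper=[0.7,0.7,0.7,0.7,0.7,0.7])

```text
t: 11.92
tcp_pos: [0.5892, -0.2503, 0.408]
orientation: [0.963, 2.99, -0.0]
force: [-0.0, 0.8, -0.0]
finger_gap: 0.847
```

```bash
python3 goal.py .5875 .0667 .3297 -5.5; python3 - <<'E'
from h import *
A=read_camera('top')[:,:,::-1];B=read_camera('scene')[:,:,::-1]
cv2.imwrite('pics/topE.png',A);cv2.imwrite('pics/sceneE.png',B)
f=lambda i:cv2.resize(i,(400,400),interpolation=cv2.INTER_CUBIC)
cv2.imwrite('pics/c6.png',np.clip(np.hstack([f(A[160:240,285:365]),f(B[175:255,283:363])])*1.3,0,255).astype('uint8'))
E
```

```text
t 11.9167 tcp [ 0.5892 -0.2503  0.408 ] gap 0.8473 F [0.5  0.64 0.04] T [-0.024  0.04  -0.044] q [ 0.66  0.35 -0.43  1.47  0.14  1.36  1.17]
dp(tool) [186.4 256.4  78.3] twist -30.21 tilt [ 0.0001 -0.0001]
```

View pics/c6.png

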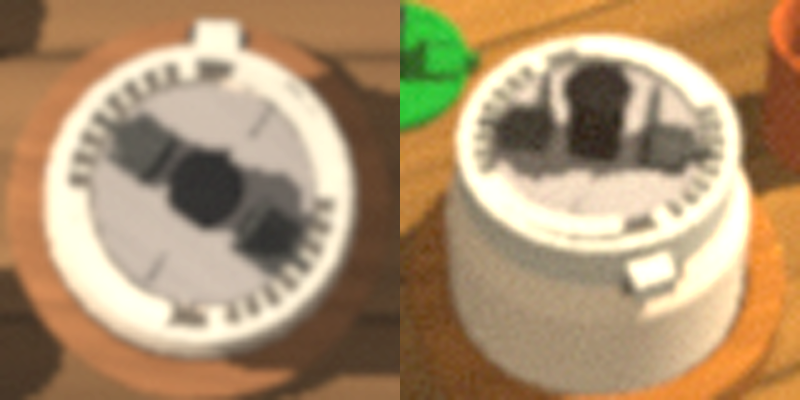

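The ribs lie at (262,120) and (157,265) in the crop, which puts the lid about 30.4° clockwise of its start. As a last check, I'll compare brightness along the tab axis before and after, to see that both tabs are out.

```bash
python3 - <<'E'
from h import *
c=get_calibration('top')
def prof(f,L,z=.142,C=(.5876,.0667)):
    im=cv2.GaussianBlur(cv2.cvtColor(cv2.imread(f),cv2.COLOR_BGR2GRAY),(0,0),.5).astype('float32')
    y=np.array([-np.sin(np.radians(L)),np.cos(np.radians(L))]);x=np.array([y[1],-y[0]])
    s=np.arange(-64,65,2)/1000
    out=[]
    for w in (-.002,0,.002):
        P=np.c_[np.array(C)+s[:,None]*y+w*x,np.full(len(s),z)]
        q=R.from_rotvec(c['attitude']).inv().apply(P-c['origin']);q=q*[1,-1,-1]
        uv=cv2.projectPoints(q,np.zeros(3),np.zeros(3),c['intrinsics'],c['distortion'])[0].reshape(-1,2).astype('float32')
        out.append(cv2.remap(im,uv[:,0:1],uv[:,1:2],1).ravel())
    return s*1000,np.mean(out,0)
s,a=prof('pics/top0.png',-5.5);_,b=prof('pics/topE.png',-35.5)
for i in range(len(s)):
    if abs(s[i])>=18: print(int(s[i]),int(a[i]),int(b[i]),end=' | ')
E
```

```text
-64 170 172 | -62 152 147 | -60 132 123 | -58 118 110 | -56 109 102 | -54 95 93 | -52 78 79 | -50 61 65 | -48 49 54 | -46 42 47 | -44 39 42 | -42 39 40 | -40 38 39 | -38 39 39 | -36 39 39 | -34 39 40 | -32 43 45 | -30 50 53 | -28 58 61 | -26 57 63 | -24 54 62 | -22 57 67 | -20 61 69 | -18 58 63 | 18 60 57 | 20 63 59 | 22 60 55 | 24 54 50 | 26 57 54 | 28 65 63 | 30 70 68 | 32 70 70 | 34 69 70 | 36 69 71 | 38 69 71 | 40 69 71 | 42 69 71 | 44 69 72 | 46 71 74 | 48 75 79 | 50 82 87 | 52 90 95 | 54 98 104 | 56 105 112 | 58 111 115 | 60 122 122 | 62 142 142 | 64 168 168 |
```

Before and after profiles match to under 1 mm on both sides, so both tabs are fully out. Handing in.

```bash
python3 -c "
from workcell import *
print(finish_job())"
```

```text
the job is handed in; nothing more can be done
None
```

The jar is closed and the job is handed in; no verdict came back. I pinched both tabs in about 7.1 mm, turned the steel lid 30° clockwise to the third notch past the start, let go and backed off, at about 12 of the 58 s.

**Torque:** readings at 20, 25, 28 and 30° were 0.17, 0.19, 0.22 and 0.34 N m, or about 0.27 N m at 30° when smoothed. At rest it fell to 0.1–0.19 N m, within the spring-back you gave. The last moving reading is well above the trend of the others.

**Seal force:** by your torque figures this is about 18 N, within roughly 15–22 N. It is an estimate and was not measured directly.

**Lock:** both tabs followed the pads out to 52 mm with balanced side force, so both teeth entered their notches. The final top picture shows the lid turned about 30.4°. Brightness along the tab axis matches the start to under 1 mm on both sides, so both tabs are fully out.

**Checks:** no check failed. I did not measure the bystanders at the end. The fingers only went down over the jar and travelled above the other pots' height.

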